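# Unlatch a slide cassette and hold it over the light pad

### The job

Take the microscope-slide cassette out of the grey reader dock: pinch its two orange side catches together so that both hooks let go while it is still seated, then lift it straight out. Carry it over to the glowing light pad and finish while still holding it there by both catches, level and still, centred over the pad with its underside about 10 cm above it, so the slide can be looked through. Leave the bottles, glassware, timer and tape where they stand.

Things in the scene. Friction and masses are not known exactly. Their poses are not given: they have to be found in the camera images.
- dock: grey reader dock, fixed, 160 (x) x 124 (y) x 12 mm plinth; origin at the centre of its underside. On it a well: floor 12 above the origin, walls up to 24, 2 (x) and 1.5 (y) off the seated cassette. At the middle of each long side (x -16 to 16, y 27.5 to 42 and -27.5 to -42) a lip reaches over the catch's hook; lip tops are 26 above the origin, the highest part
- cassette: white open frame, 84 (x) x 48 (y) x 12 mm high, about 0.13 kg, with a glass slide lying in it; origin at the centre of its underside. It starts seated in the dock's well, origin 12 above the dock's, axes along the dock's. An orange catch stands at the middle of each long side (+y, -y), its hook (1.5 to 6.5 above the origin) under the dock's lip, its upright pad above the lip
- catch_left (a joint): inward travel of the catch on the cassette's +y side, m: 0 at rest (hooked), 0.007 at the stop; the hook is clear of the lip above 0.0045. Spring: about 1.8 N at 0, 4.2 N at the stop
- catch_right (a joint): the same for the catch on the cassette's -y side, pressed towards +y
- catch_left_pad (a point): grip point on the outer face of the upright pad of the +y catch, 29 mm from the cassette's centre line at rest and 42 above its underside; the pad is 24 wide (x) and stands 18 to 60 above the underside. Over both pads: 58 mm at rest, 44 at their inner stops, where the cassette can be carried by them. The fingers close along the cassette's y
- catch_right_pad (a point): the same point on the pad of the -y catch (both points move with their catches)
- light_pad: flat light pad, fixed, 150 (x) x 120 (y) x 9.5, white glowing top with a grey rim; origin at the centre of its underside
- pad_center (a point): centre of the glowing top of the light pad, 9.5 above the bench
- std_1: bystander, loose: white plastic sample bottle with a red cap, 48 dia x 106 high (mm); origin at the centre of its underside. Leave it alone
- std_2: bystander, loose: white plastic sample bottle with a blue cap, 48 dia x 106 high (mm); origin at the centre of its underside. Leave it alone
- blank_1: bystander, loose: white plastic sample bottle with a white cap, 58 dia x 126 high (mm); origin at the centre of its underside. Leave it alone
- amber_2: bystander, loose: brown sample bottle with a black cap, 52 dia x 114 high (mm); origin at the centre of its underside. Leave it alone
- beaker_100: bystander, loose: empty glass beaker, 55 across x 70 high (mm); origin at the centre of its underside. Leave it alone
- timer: bystander, loose: white lab timer, 66 x 66 x 18 (mm); origin at the centre of its underside. Leave it alone
- tape_roll: bystander, loose: roll of tan tape lying flat, 94 dia x 25 high (mm); origin at the centre of its underside. Leave it alone
- flask_50: bystander, loose: small glass volumetric flask with green stopper, 50 dia x 140 high (mm); origin at the centre of its underside. Leave it alone
Things that resemble listed ones, but are neither listed nor needed, are in the scene too. What is shaped like the cassette but turquoise is not meant.

How it is judged:
On the way, in this order (a step that is already met when the one before it is completed fails the run):
1. both catches are pressed in past their release point while the cassette still sits in the dock (value of joint each of catch_left, catch_right above 0.0045 m and z of cassette in the frame of dock below 0.015 m and horizontal distance between cassette and dock below 0.006 m), for 0.1 s.
2. the cassette is lifted free of the dock, still pinched by both catches (z of cassette in the frame of dock above 0.045 m and contact force between cassette and dock below 0.2 N and value of joint each of catch_left, catch_right above 0.003 m), for 0.1 s.
At the end, for the whole second after the job is handed in: The robot holds the cassette in its fingers with both catches pressed in by more than 3 mm, its underside 60 to 150 mm above the light pad's top, its centre within 30 mm of the pad's centre seen from above, within 0.17 rad of level, slower than 0.03 m/s, touching neither dock nor pad (value of joint each of catch_left, catch_right above 0.003 m and contact force between the fingers and cassette above 1 N and contact force between cassette and dock below 0.2 N and contact force between cassette and light_pad below 0.2 N and z of cassette in the frame of pad_center between 0.06 and 0.15 m and horizontal distance between cassette and pad_center below 0.03 m and angle between cassette's own z axis and vertical below 0.17 rad and linear speed of cassette below 0.03 m/s); the arm keeps its last pose, push and grip.
It fails at once if a bottle is shifted by more than 20 mm or knocked over (distance of any of std_1, std_2, blank_1, amber_2 from where it was at the start of the episode above 0.02 m or angle between any of std_1, std_2, blank_1, amber_2's own z axis and vertical above 0.5 rad).
It fails at once if the beaker or flask is shifted by more than 20 mm or knocked over (distance of any of beaker_100, flask_50 from where it was at the start of the episode above 0.02 m or angle between any of beaker_100, flask_50's own z axis and vertical above 0.5 rad).
It fails at once if the timer or tape roll is shifted by more than 20 mm or knocked over (distance of any of timer, tape_roll from where it was at the start of the episode above 0.02 m or angle between any of timer, tape_roll's own z axis and vertical above 0.5 rad).
It also fails if it takes over 34 s, if anything falls off the work surface, if the arm or the gripper's body presses on something with over 40 N, if the wrist force passes 120 N, or if a joint passes its speed limit or range.

### The arm

A 7-joint arm with a two-finger parallel gripper is mounted at the origin on the work surface; the furniture and walls round the work are solid. World frame = base frame: x ahead of the robot, y to its left, z up, the work surface at z = 0. Lengths are in m, angles in rad, forces in N, time in s.
With the tool pointing down it reaches from about 0.425 to 0.925 m from the base axis. Payload 6.8 kg.
Tool frame: the origin (TCP) lies at the very end of the fingers, on their centre line; the grasp point (between the pads) lies 19 mm behind it; z points along the fingers, x is the direction in which the jaws open and shut, and the axes are right-handed (so a half turn about z gives the same grasp; the last joint's range is limited). The gripper opens to 85 mm and grips with 20 to 120 N. Pads are 22 mm wide; open, the fingers measure 114 mm over their backs; the gripper's body (76 mm by 85 mm) begins 54 mm behind the grasp point. The pads swing forward as they close: fully open they stand 13 mm farther back than shut.
Start: joints at [1.021, 0.477, 0.022, 1.555, -0.011, 1.109, -0.083], TCP at [0.289, -0.61, 0.231] pointing down, gripper open.
Joint ranges: [-2.96, 2.96], [-0.34, 2.1], [-1.41, 1.46], [0.24, 2.44], [-1.37, 4.51], [0.17, 1.92], [-2.96, 2.96]. Speed limits (rad/s): [2.39, 2.39, 3.14, 3.14, 3.14, 3.14, 3.14].

### API

Orientations are given as a unit quaternion [w, x, y, z].
In Python, from station import get_obs, read_camera, calibration, hand_in, recognise, outline_of, place_of gives the robot as it stands.
- The arm moves only by the tool move_arm, never from a script. Its argument "steps" is a list of rows, each an object with "fingers": the finger opening in mm, from 0 to 85.4; "translation": the shift along the world's x, y, z in mm, a list of three; "turn": the turn about the world's z in rad. In form: [{"fingers": fingers, "translation": [dx, dy, dz], "turn": turn}, ...]. A call has 1 to 10 rows; each row shifts and turns the commanded pose from where the row before left it; what a row does not reach is not made up. A row lasts 1/8 s, in which the tool goes at most 62.5 mm and 10.7 degrees, less where a joint would pass 70% of its speed; a pose out of reach is approached as far as the arm can. A call with a gripper value outside its range is refused whole. The fingers move at their own pace and stop on an object; "newtons" is the grip in N (left out, the last holds). Time passes only in rows, so rows that do not move let the fingers close. It gives the time, the measured TCP pose, the force and the opening at its end, in the units of the state.
- get_obs(): the state, without advancing time (a new reading comes with each control period).
- read_camera(name): name is "scene" or "top" or "wrist"; returns the picture (384x512x3 uint8, blue, green, red); there is no depth.
- calibration(name): a dict with "camera_matrix" (3x3 intrinsics, pixels), "k1" (the pictures are not rectified: a ray, as slopes to the right and down, at radius r is drawn at 1 + k1 r^2 times it, then the intrinsics apply), "rvec" (rotation vector, rad) and "tvec" (3), from world to camera coordinates, as OpenCV has them. Camera axes: x right, y down, z forward; pixel columns grow to the right and rows downward; lengths in m; the calibration is good to about 2 mm. A picture is of the moment at which its call begins: read the wrist's pose just before it. calibration takes no time and is no camera call; for the wrist camera it gives the pose at the moment of the call.
- hand_in(): hands the job in, once; it reports no verdict.
Trained networks look in the newest picture that a camera, given by its name, has taken for a name from the list of things; names that differ only in an ending like _2 or _b are one class to them, and where a whole thing is asked for, a point or a joint stands for the part that bears it (a point fixed in the world has none). Each returns a list of dicts, best first, with "conf" (0 to 1); they miss things now and then, are a little off and sometimes report something else, mostly with a low value. They report only what shows in the picture. A call takes as long as a camera call. They do not tell look-alikes from the thing itself.
- recognise(camera, name): "xy" ([column, row] in pixels, amid what is visible of it).
- outline_of(camera, name): "mask" (384x512 bool, what is visible of it) and "xy" ([column, row] in pixels, amid what is visible of it).
- place_of(camera, name): "xy" ([column, row] in pixels: a listed point, or the origin of a listed thing).
The state is a dict: "t": time; "q": joint angles; "joint_vel": joint speeds; "joint_torque": joint torques, N m; "eef_pos": TCP position; "tool_rot": TCP orientation; "contact_force": force on the tool from outside, world axes, zero at the start; "torque": the same for the moment, N m; "gripper_width": opening from 0.0 (shut) to 1.0 (fully open).
Only numpy, scipy, OpenCV 4.12 (cv2) and the standard library are available. Lean on these libraries where they do the work, as an engineer would, in place of code of your own. Each camera call takes 0.05 s, during which the arm holds its last target.

## Working session

There is one attempt and no reset: what is moved stays moved. The work goes in short steps, Python scripts to look and compute and a tool call to move; the robot and the scene stay as the last step left them, time stands still between calls to the robot, and variables do not carry over. Pictures are saved under pics/ and viewed, and the job is handed in when it is done.

Besides the shell and the picture viewer there is one more tool, called after "Call:" as name(argument=value, ...), one argument or row to a line, values as JSON. move_arm: Moves the arm, as the interface text tells. Its arguments: {"type":"object","properties":{"steps":{"type":"array"},"newtons":{"type":"number"}},"required":["steps"]}

```bash
mkdir -p pics; ls
cat > h.py <<'E'
from station import *
import cv2, numpy as np
def ray(cam,px,cal=None):
    c=cal or calibration(cam);K=np.array(c["camera_matrix"],float);k1=c["k1"]
    R,_=cv2.Rodrigues(np.array(c["rvec"],float));t=np.array(c["tvec"],float).ravel()
    d=np.array([k1,0,0,0,0],float)
    n=cv2.undistortPoints(np.array([[px]],float),K,d)[0,0]
    return -R.T@t, R.T@np.array([n[0],n[1],1.])
def at_z(cam,px,z,cal=None):
    o,d=ray(cam,px,cal);return o+d*(z-o[2])/d[2]
def proj(cam,P,cal=None):
    c=cal or calibration(cam)
    return cv2.projectPoints(np.array(P,float).reshape(-1,3),np.array(c["rvec"],float),np.array(c["tvec"],float),np.array(c["camera_matrix"],float),np.array([c["k1"],0,0,0,0],float))[0][:,0]
def tri(obs):
    A=np.zeros((3,3));b=np.zeros(3)
    for o,d in obs:
        d=d/np.linalg.norm(d);M=np.eye(3)-np.outer(d,d);A+=M;b+=M@o
    return np.linalg.solve(A,b)
E
python3 - <<'E'
from h import *
o=get_obs();print(o)
for c in ["scene","top","wrist"]:
    cv2.imwrite(f"pics/{c}0.png",read_camera(c)); cal=calibration(c)
    print(c,ray(c,[256,192])[0])
    for n in ["dock","cassette","catch_left_pad","catch_right_pad","light_pad","pad_center"]:
        for r in place_of(c,n)[:3]: print(c,n,r["xy"],round(r["conf"],2))
E
```

```text
pics
{'t': 0.0, 'q': array([ 1.02091548,  0.47780089,  0.02232165,  1.55646039, -0.01145759,
        1.1093338 , -0.08313354]), 'joint_vel': array([-0.00149168,  0.0010279 , -0.00086283, -0.00092302, -0.00023078,
       -0.00010365,  0.00103797]), 'joint_torque': array([ 8.53783931e-04, -5.96455264e+01,  1.60827219e+00, -2.81197840e+01,
        1.24734384e-02,  9.30140057e-03, -4.09488371e-05]), 'eef_pos': array([ 0.28832034, -0.609652  ,  0.2303211 ]), 'tool_rot': array([-4.27741035e-04,  8.44857831e-01, -5.34990063e-01, -8.33911896e-04]), 'contact_force': array([ 0.55607176,  0.37846914, -0.59734175]), 'torque': array([ 0.01622276, -0.0222668 ,  0.00990949]), 'gripper_width': 0.9974108371729716}
scene [0.08906929 0.49222036 0.90639041]
scene dock [266.7, 219.9] 0.76
scene dock [275.2, 200.5] 0.42
scene cassette [261.8, 216.6] 0.86
scene cassette [223.8, 276.8] 0.57
scene catch_left_pad [252.1, 209.9] 0.51
scene catch_left_pad [212.5, 261.8] 0.41
scene catch_right_pad [237.3, 274.7] 0.66
scene catch_right_pad [273.6, 202.3] 0.55
scene light_pad [346.7, 185.9] 0.61
scene pad_center [347.4, 185.1] 0.63
top [0.35474511 0.08213856 1.16575788]
top dock [248.7, 208.6] 0.74
top dock [325.6, 140.5] 0.73
top cassette [251.0, 206.5] 0.84
top cassette [183.4, 244.0] 0.64
top catch_left_pad [375.7, 134.5] 0.54
top catch_left_pad [238.8, 199.2] 0.48
top catch_left_pad [178.0, 233.4] 0.42
top catch_right_pad [185.5, 251.0] 0.51
top catch_right_pad [259.7, 203.9] 0.49
top light_pad [359.6, 217.9] 0.98
top pad_center [357.9, 218.9] 0.86
top pad_center [228.7, 144.5] 0.32
wrist [ 0.35647601 -0.57850099  0.37428011]
```

View pics/scene0.png

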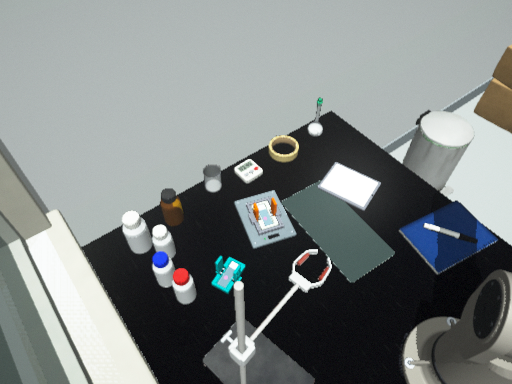

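View pics/top0.png

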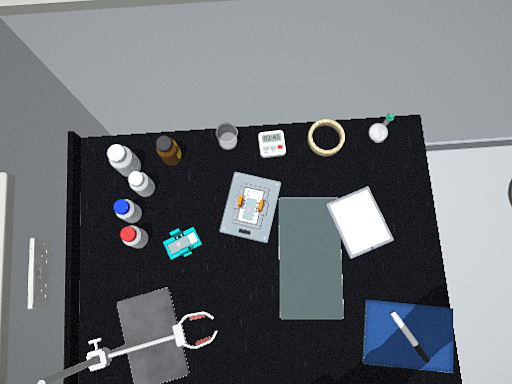

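The dock with the white cassette is at about (250,207) in the top view, with its orange catches at (240,200) and (263,207). The light pad is at (360,221). The turquoise decoy is at (182,242), and a ring stand is at the lower left with its ring at about (200,330).

Run:
```python
from h import *
np.set_printoptions(precision=4,suppress=True)
for c,px,z in [("top",(248.7,208.6),0),("top",(251,206.5),.012),("top",(357.9,218.9),.0095),("scene",(266.7,219.9),0),("scene",(261.8,216.6),.012),("scene",(347.4,185.1),.0095),("top",(240,384),0),("top",(256,192),0)]:
    print(c,px,at_z(c,px,z))
im=cv2.imread("pics/top0.png")
hsv=cv2.cvtColor(im,cv2.COLOR_BGR2HSV)
m=cv2.inRange(hsv,(8,150,120),(22,255,255))
n,l,s,ce=cv2.connectedComponentsWithStats(m)
for i in range(1,n):
    if s[i,4]>6: print(s[i],ce[i],at_z("top",ce[i],.07))
# light pad outline, dock outline
for n in ["light_pad","dock"]:
    for c in ["top","scene"]:
        read_camera(c)
        rs=outline_of(c,n)
        for r in rs[:2]:
            m=r["mask"].astype(np.uint8);
            cn=max(cv2.findContours(m,0,2)[0],key=cv2.contourArea)
            z=.0095 if n=="light_pad" else .012
            P=np.array([at_z(c,p[0].astype(float),z)[:2] for p in cn],np.float32)
            print(n,c,r["conf"],r["xy"],cv2.minAreaRect(P))
t=cv2.resize(im[160:250,210:300],(720,720),interpolation=cv2.INTER_CUBIC);
s=cv2.imread("pics/scene0.png")[170:260,220:310];cv2.imwrite("pics/c1.png",cv2.resize(np.hstack([im[160:250,210:300],s]),(800,400),interpolation=cv2.INTER_CUBIC))
```

```text
top (248.7, 208.6) [0.5544 0.0894 0.    ]
top (251, 206.5) [0.5573 0.0832 0.012 ]
top (357.9, 218.9) [ 0.5072 -0.1828  0.0095]
scene (266.7, 219.9) [0.5527 0.0807 0.    ]
scene (261.8, 216.6) [0.5631 0.09   0.012 ]
scene (347.4, 185.1) [ 0.5018 -0.1787  0.0095]
top (240, 384) [0.138  0.1379 0.    ]
top (256, 192) [0.5962 0.0678 0.    ]
[173 141   4   5   9] [174.6667 142.7778] [0.72   0.2607 0.07  ]
[157 149  12   7  28] [161.6786 152.9643] [0.696  0.2935 0.07  ]
[238 195   5  12  33] [239.697  200.5455] [0.5635 0.1093 0.07  ]
[258 200   5  12  35] [260.2 205.4] [0.5482 0.0609 0.07  ]
light_pad top 0.73 [356.5, 219.2] ((0.5035262107849121, -0.1849171668291092), (0.1533128023147583, 0.12323450297117233), 18.38131332397461)
light_pad scene 0.93 [347.9, 185.7] ((0.501156747341156, -0.18429148197174072), (0.14874759316444397, 0.12333434075117111), 18.44686508178711)
light_pad scene 0.33 [212.9, 176.6] ((0.7635599374771118, 0.11833494901657104), (0.05196648836135864, 0.10688168555498123), 59.763404846191406)
dock top 0.74 [243.5, 205.2] ((0.5589364767074585, 0.08378936350345612), (0.12274298816919327, 0.1599486768245697), 72.88412475585938)
dock top 0.23 [273.4, 146.0] ((0.720676600933075, 0.01688745617866516), (0.07199767976999283, 0.06580888479948044), 6.0414581298828125)
dock scene 0.85 [260.4, 225.7] ((0.5580761432647705, 0.08652088046073914), (0.12386731058359146, 0.16384273767471313), 72.34305572509766)
dock scene 0.6 [169.7, 206.3] ((0.7433065176010132, 0.26698198914527893), (0.054013848304748535, 0.1311219185590744), 72.69634246826172)
```

View pics/c1.png

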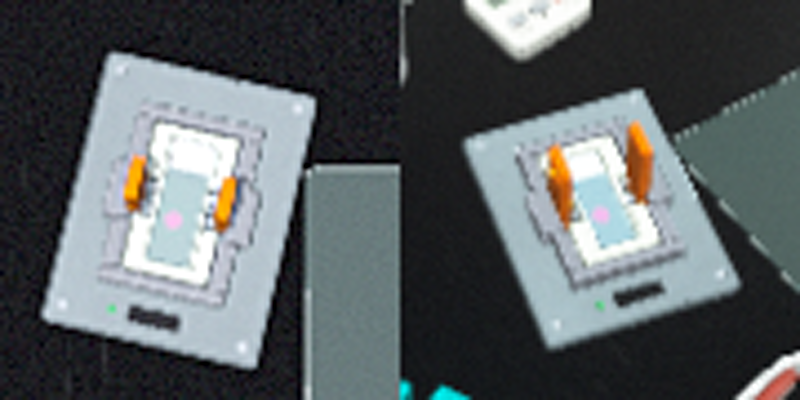

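View pics/wrist0.png

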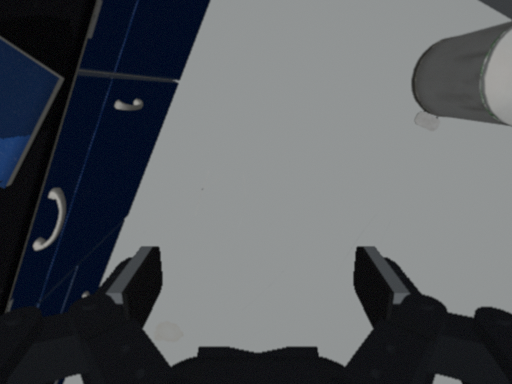

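Run:
```python
from h import *
np.set_printoptions(precision=4,suppress=True)
for n,a,b in [("ringtip",(216,318),(330,262)),("ringjoint",(181,333),(297,284)),("clamp",(97,357),(242,348)),("ringlow",(216,338),(322,288))]:
    R=[ray("top",a),ray("scene",b)];P=tri(R);print(n,P,proj("top",P),proj("scene",P))
print(get_obs()["t"])
```

```text
ringtip [0.2946 0.1594 0.2382] [[219.2806 323.1507]] [[324.0595 259.894 ]]
ringjoint [0.2842 0.2339 0.2456] [[180.193  331.8982]] [[298.3925 284.4389]]
clamp [0.2514 0.384  0.268 ] [[ 97.3335 357.4277]] [[241.3936 347.7909]]
ringlow [0.2661 0.1747 0.1815] [[214.7435 336.2045]] [[324.1946 288.6763]]
1.45
```

Call:
move_arm(
  steps=[
    {"fingers": 85, "translation": [22, 58, 1], "turn": -0.062},
    {"fingers": 85, "translation": [22, 58, 1], "turn": -0.062},
    {"fingers": 85, "translation": [22, 58, 1], "turn": -0.062},
    {"fingers": 85, "translation": [22, 58, 1], "turn": -0.062},
    {"fingers": 85, "translation": [22, 58, 1], "turn": -0.062},
    {"fingers": 85, "translation": [22, 58, 1], "turn": -0.062},
    {"fingers": 85, "translation": [22, 58, 1], "turn": -0.062},
    {"fingers": 85, "translation": [22, 58, 1], "turn": -0.062},
    {"fingers": 85, "translation": [22, 58, 1], "turn": -0.062},
    {"fingers": 85, "translation": [22, 58, 1], "turn": -0.062},
  ],
)

```text
t: 2.7
eef_pos: [0.5092, -0.0284, 0.2418]
tool_rot: [0.0, -0.64, 0.768, -0.0]
contact_force: [1.2, -0.5, -0.1]
gripper_width: 0.997
```

Call:
move_arm(
  steps=[
    {"fingers": 85, "translation": [22, 58, 0], "turn": -0.062},
    {"fingers": 85, "translation": [22, 57, 0], "turn": -0.062},
    {"fingers": 85, "translation": [0, 0, 0], "turn": 0},
    {"fingers": 85, "translation": [0, 0, 0], "turn": 0},
  ],
)

```text
t: 3.2
eef_pos: [0.5524, 0.0842, 0.2411]
tool_rot: [-0.0, -0.593, 0.805, -0.0]
contact_force: [0.6, 0.4, -0.4]
gripper_width: 0.993
```

Run:
```python
from h import *
o=get_obs();print(o["t"],o["eef_pos"],o["tool_rot"],o["q"],o["contact_force"])
cal=calibration("wrist");im=read_camera("wrist");cv2.imwrite("pics/w1.png",im)
np.save("w1cal.npy",cal,allow_pickle=True)
for n in ["dock","cassette","catch_left_pad","catch_right_pad"]:
    for r in place_of("wrist",n)[:3]: print(n,r["xy"],round(r["conf"],2), at_z("wrist",r["xy"],{"dock":0,"cassette":.012}.get(n,.054),cal))
```

```text
3.2 [0.55240794 0.08419334 0.24105743] [-4.63636599e-04 -5.92745710e-01  8.05389528e-01 -1.29600246e-04] [-0.03762583  0.29340466 -0.27500653  1.81056842  0.09126283  1.0506497
 -2.21960958] [ 0.63565126  0.40413105 -0.37954655]
cassette [254.1, 148.5] 0.87 [0.56285548 0.08484962 0.012     ]
cassette [145.4, 246.8] 0.67 [0.48498669 0.2522174  0.012     ]
catch_left_pad [112.6, 246.7] 0.93 [0.51168655 0.2654272  0.054     ]
catch_left_pad [225.3, 157.7] 0.78 [0.56950338 0.11327665 0.054     ]
catch_right_pad [285.0, 155.0] 0.55 [0.55399567 0.05417934 0.054     ]
```

View pics/w1.png

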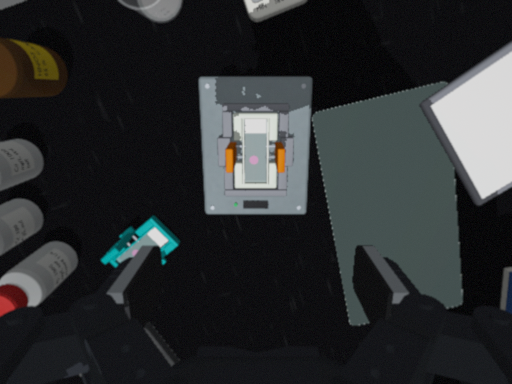

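The wrist view shows the dock almost square to the gripper, spanning columns 200–312 and rows 77–214, with its catches at (230,158) and (281,158).

Run:
```python
from h import *
np.set_printoptions(precision=4,suppress=True)
cal=np.load("w1cal.npy",allow_pickle=True).item()
im=cv2.imread("pics/w1.png");hsv=cv2.cvtColor(im,cv2.COLOR_BGR2HSV)
m=cv2.inRange(hsv,(8,150,100),(22,255,255));m[:, :190]=0;m[:,320:]=0
n,l,s,ce=cv2.connectedComponentsWithStats(m)
for i in range(1,n):
    if s[i,4]>20:
        print(s[i],ce[i]);
# project a model with hypothesised pose and fit dock corners
from scipy.optimize import least_squares
r=outline_of("wrist","dock")
print(len(r), [x["conf"] for x in r])
g=cv2.cvtColor(im,cv2.COLOR_BGR2GRAY)
b=cv2.inRange(g,75,255);b[:,320:]=0;b[:,:190]=0;b[:70]=0;b[225:]=0
b=cv2.morphologyEx(b,cv2.MORPH_CLOSE,np.ones((9,9)))
cn=max(cv2.findContours(b,0,2)[0],key=cv2.contourArea)
P=np.array([at_z("wrist",p[0].astype(float),.012,cal)[:2] for p in cn],np.float32)
print(cv2.boundingRect(cn),cv2.minAreaRect(P))
t=cv2.imread("pics/w1.png")
R=np.deg2rad(-17.4)
for (cx,cy),col in [((.558,.085),(0,255,0))]:
    def W(x,y,z): return [cx+np.cos(R)*x-np.sin(R)*y,cy+np.sin(R)*x+np.cos(R)*y,z]
    for pts in [[W(sx*.08,sy*.062,.012) for sx,sy in [(1,1),(1,-1),(-1,-1),(-1,1)]],[W(sx*.042,sy*.024,.024) for sx,sy in [(1,1),(1,-1),(-1,-1),(-1,1)]],[W(sx*.012,.029,z) for sx,z in [(1,.03),(1,.072),(-1,.072),(-1,.03)]],[W(sx*.012,-.029,z) for sx,z in [(1,.03),(1,.072),(-1,.072),(-1,.03)]]]:
        q=proj("wrist",pts,cal);print(q.round(1).tolist());cv2.polylines(t,[np.round(q*16).astype(int)],True,col,1,cv2.LINE_AA,4)
cv2.imwrite("pics/w1o.png",cv2.resize(t[65:225,185:330],(725,600*800//600),interpolation=cv2.INTER_CUBIC)[:600])
```

```text
[226 148   8  24 184] [229.4239 159.4022]
[277 148   8  24 179] [280.4022 159.1117]
1 [0.65]
(199, 77, 121, 138) ((0.5593289136886597, 0.07826776802539825), (0.13508380949497223, 0.15765470266342163), 72.6869125366211)
[[197.6, 79.0], [312.8, 79.2], [306.1, 217.4], [204.4, 217.4]]
[[232.9, 116.0], [277.5, 116.0], [276.1, 190.6], [234.4, 190.5]]
[[228.4, 144.7], [224.8, 151.8], [225.5, 175.9], [229.0, 166.3]]
[[281.9, 144.7], [285.0, 151.8], [284.4, 176.0], [281.4, 166.3]]
```

View pics/w1o.png

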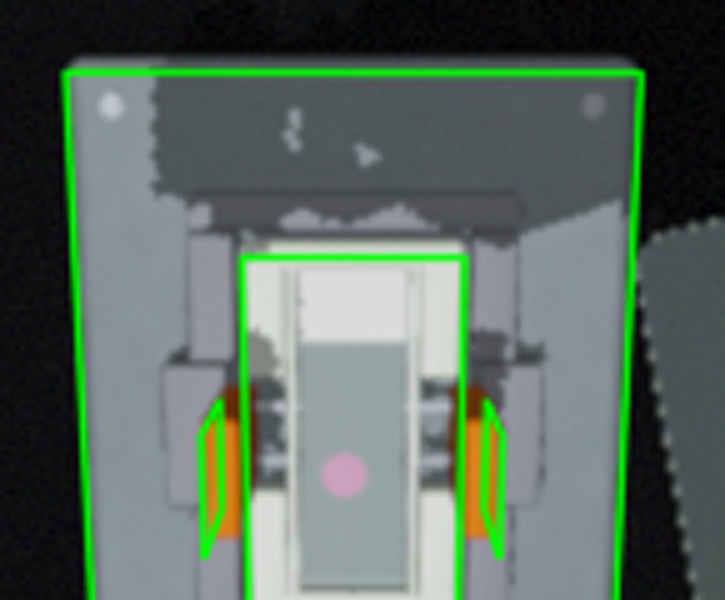

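Call:
move_arm(
  steps=[
    {"fingers": 85, "translation": [8, 0, -40], "turn": 0},
    {"fingers": 85, "translation": [0, 0, -50], "turn": 0},
    {"fingers": 85, "translation": [0, 0, -30], "turn": 0},
    {"fingers": 85, "translation": [0, 0, -10], "turn": 0},
    {"fingers": 85, "translation": [0, 0, 0], "turn": 0},
    {"fingers": 85, "translation": [0, 0, 0], "turn": 0},
  ],
)

```text
t: 4.25
eef_pos: [0.5617, 0.0849, 0.1128]
tool_rot: [0.001, -0.592, 0.806, -0.001]
contact_force: [-0.2, -0.2, 0.1]
gripper_width: 0.991
```

Run:
```python
from h import *
np.set_printoptions(precision=4,suppress=True)
o=get_obs();print(o["t"],o["eef_pos"],o["tool_rot"],o["contact_force"])
cal=calibration("wrist");t=read_camera("wrist");cv2.imwrite("pics/w2.png",t)
R=np.deg2rad(-17.4);cx,cy=.5605,.084
def W(x,y,z): return [cx+np.cos(R)*x-np.sin(R)*y,cy+np.sin(R)*x+np.cos(R)*y,z]
for pts in [[W(sx*.08,sy*.062,.012) for sx,sy in [(1,1),(1,-1),(-1,-1),(-1,1)]],[W(sx*.042,sy*.024,.024) for sx,sy in [(1,1),(1,-1),(-1,-1),(-1,1)]],[W(sx*.012,.029,z) for sx,z in [(1,.03),(1,.072),(-1,.072),(-1,.03)]],[W(sx*.012,-.029,z) for sx,z in [(1,.03),(1,.072),(-1,.072),(-1,.03)]]]:
    q=proj("wrist",pts,cal);cv2.polylines(t,[np.round(q*16).astype(int)],True,(0,255,0),1,cv2.LINE_AA,4)
cv2.imwrite("pics/w2o.png",cv2.resize(t,(800,600)))
cv2.imwrite("pics/s2.png",cv2.resize(read_camera("scene")[120:312,170:426],(800,600),interpolation=cv2.INTER_CUBIC))
```

```text
4.25 [0.5617 0.0849 0.1128] [ 0.0012 -0.5925  0.8056 -0.0006] [-0.2388 -0.2051  0.0626]
```

View pics/w2o.png

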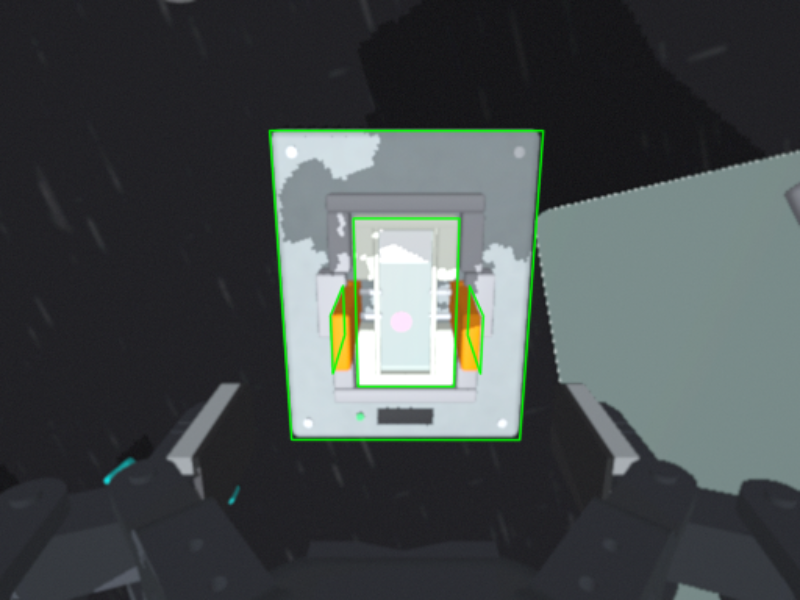

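View pics/s2.png

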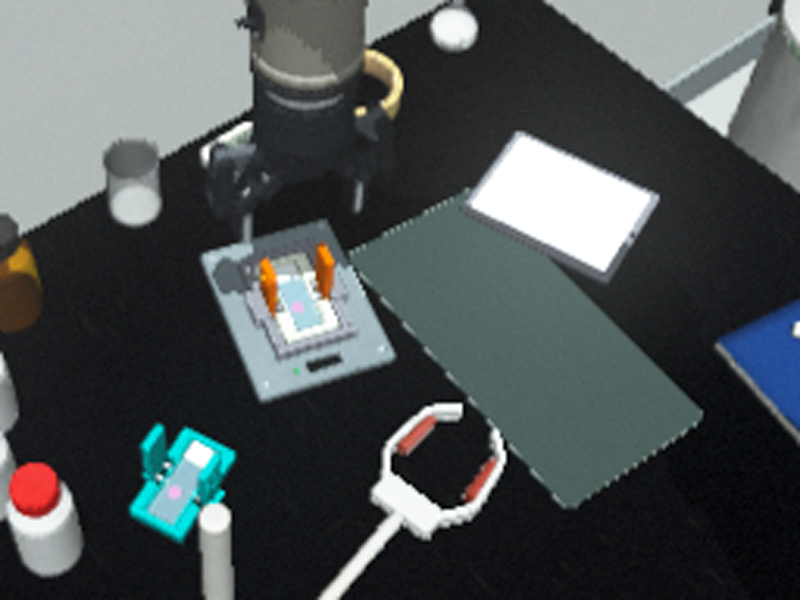

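Run:
```python
from h import *
print(proj("scene",[.5617,.0849,.113]),proj("scene",[.5617,.0849,.126]))
```

```text
[[264.77633147 193.11509759]] [[264.9414445  189.90471684]]
```

Call:
move_arm(
  steps=[
    {"fingers": 85, "translation": [-1, -1, -30], "turn": 0},
    {"fingers": 85, "translation": [0, 0, -30], "turn": 0},
    {"fingers": 85, "translation": [0, 0, -17], "turn": 0},
    {"fingers": 85, "translation": [0, 0, 0], "turn": 0},
    {"fingers": 85, "translation": [0, 0, 0], "turn": 0},
  ],
  newtons=25,
)

```text
t: 4.97
eef_pos: [0.5605, 0.0841, 0.0353]
tool_rot: [0.001, -0.593, 0.806, -0.0]
contact_force: [0.6, -0.4, -0.7]
gripper_width: 0.995
```

Run:
```python
from h import *
o=get_obs();print(o["t"],o["eef_pos"],o["tool_rot"],o["contact_force"])
cv2.imwrite("pics/w3.png",read_camera("wrist"))
```

```text
4.975 [0.56050483 0.08406603 0.0353433 ] [ 7.83678727e-04 -5.92581379e-01  8.05510134e-01 -3.45873603e-04] [ 0.60569793 -0.35534935 -0.68052466]
```

View pics/w3.png

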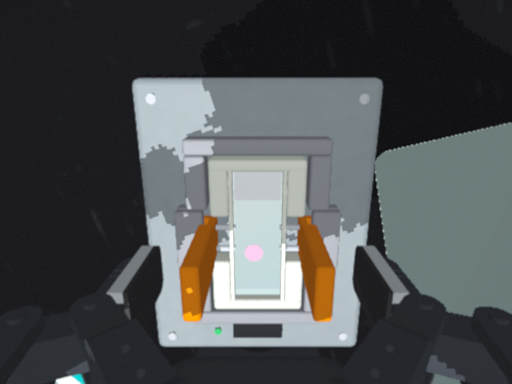

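The open fingers straddle the two orange pads symmetrically, with finger edges at columns 161 and 356 and pads at 183 and 330. I'll close now.

Call:
move_arm(
  steps=[
    {"fingers": 38, "translation": [0, 0, 0], "turn": 0},
    {"fingers": 38, "translation": [0, 0, 0], "turn": 0},
    {"fingers": 38, "translation": [0, 0, 0], "turn": 0},
    {"fingers": 38, "translation": [0, 0, 0], "turn": 0},
    {"fingers": 38, "translation": [0, 0, 0], "turn": 0},
    {"fingers": 38, "translation": [0, 0, 0], "turn": 0},
    {"fingers": 38, "translation": [0, 0, 0], "turn": 0},
    {"fingers": 38, "translation": [0, 0, 0], "turn": 0},
  ],
  newtons=25,
)

```text
t: 6.02
eef_pos: [0.5604, 0.0841, 0.0355]
tool_rot: [0.001, -0.593, 0.806, -0.0]
contact_force: [-1.1, 1.0, 8.8]
gripper_width: 0.492
```

Run:
```python
from h import *
o=get_obs();print(o["t"],o["eef_pos"],o["gripper_width"]*85.4,o["contact_force"])
cv2.imwrite("pics/w4.png",read_camera("wrist"))
```

```text
6.025 [0.56037295 0.0840938  0.03552812] 41.985582774912125 [-1.0639395   1.04421977  8.82751047]
```

View pics/w4.png

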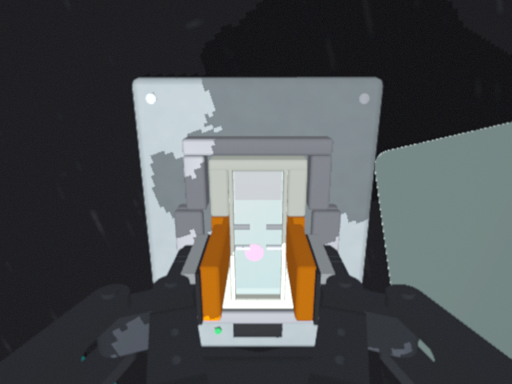

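Both pads are pressed in to their stops (opening about 42–44 mm) while the cassette is still seated. Next is the straight lift.

Call:
move_arm(
  steps=[
    {"fingers": 38, "translation": [0, 0, 5], "turn": 0},
    {"fingers": 38, "translation": [0, 0, 8], "turn": 0},
    {"fingers": 38, "translation": [0, 0, 12], "turn": 0},
    {"fingers": 38, "translation": [0, 0, 15], "turn": 0},
    {"fingers": 38, "translation": [0, 0, 20], "turn": 0},
    {"fingers": 38, "translation": [0, 0, 20], "turn": 0},
    {"fingers": 38, "translation": [0, 0, 15], "turn": 0},
    {"fingers": 38, "translation": [0, 0, 5], "turn": 0},
    {"fingers": 38, "translation": [0, 0, 0], "turn": 0},
  ],
)

```text
t: 7.2
eef_pos: [0.5596, 0.0838, 0.1344]
tool_rot: [0.0, -0.593, 0.806, -0.0]
contact_force: [0.1, 0.1, -1.7]
gripper_width: 0.485
```

Run:
```python
from h import *
o=get_obs();print(o["t"],o["eef_pos"],o["gripper_width"]*85.4,o["contact_force"])
a=read_camera("wrist");b=read_camera("scene")
cv2.imwrite("pics/w5.png",np.hstack([cv2.resize(a,(400,300)),cv2.resize(b[120:312,170:426],(400,300))]))
```

```text
7.2 [0.55961207 0.08376684 0.1344447 ] 41.430048062620486 [ 0.11615632  0.07452441 -1.7167342 ]
```

View pics/w5.png

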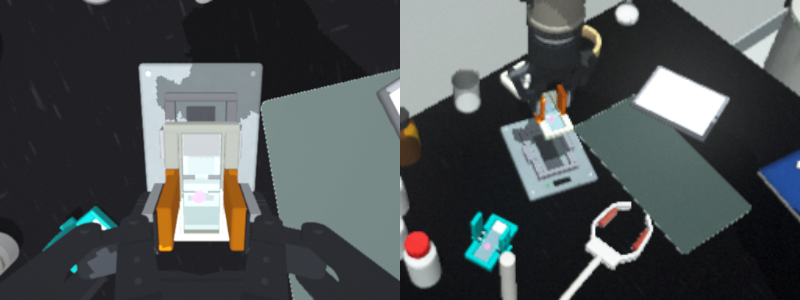

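The cassette is out and hanging level, and the wrist force of -1.7 N roughly matches its weight. I'll carry it to the pad at about (0.503, -0.183), at the same height.

Call:
move_arm(
  steps=[
    {"fingers": 38, "translation": [-3, -12, 0], "turn": 0},
    {"fingers": 38, "translation": [-6, -27, 0], "turn": 0},
    {"fingers": 38, "translation": [-7, -34, 0], "turn": 0},
    {"fingers": 38, "translation": [-8, -36, 0], "turn": 0},
    {"fingers": 38, "translation": [-8, -36, 0], "turn": 0},
    {"fingers": 38, "translation": [-8, -36, 0], "turn": 0},
    {"fingers": 38, "translation": [-7, -34, 0], "turn": 0},
    {"fingers": 38, "translation": [-5, -26, 0], "turn": 0},
    {"fingers": 38, "translation": [-3, -16, 0], "turn": 0},
    {"fingers": 38, "translation": [-2, -10, 0], "turn": 0},
  ],
)

```text
t: 8.55
eef_pos: [0.5021, -0.184, 0.1341]
tool_rot: [-0.0, -0.592, 0.806, 0.0]
contact_force: [-0.2, 0.1, -1.0]
gripper_width: 0.488
```

Call:
move_arm(
  steps=[
    {"fingers": 38, "translation": [0, 0, 0], "turn": 0},
    {"fingers": 38, "translation": [0, 0, 0], "turn": 0},
    {"fingers": 38, "translation": [0, 0, 0], "turn": 0},
    {"fingers": 38, "translation": [0, 0, 0], "turn": 0},
  ],
)

```text
t: 9.05
eef_pos: [0.5028, -0.1826, 0.1343]
tool_rot: [0.0, -0.593, 0.805, 0.0]
contact_force: [0.3, -0.2, -1.7]
gripper_width: 0.485
```

Run:
```python
from h import *
np.set_printoptions(precision=4,suppress=True)
o=get_obs();print(o["t"],o["eef_pos"],o["gripper_width"]*85.4,o["contact_force"],abs(o["joint_vel"]).max())
cal=calibration("wrist");a=read_camera("wrist")
for r in place_of("wrist","cassette")[:1]: print("cas w",r["conf"],at_z("wrist",r["xy"],.111,cal))
for r in place_of("wrist","pad_center")[:1]: print("pad w",r["conf"],at_z("wrist",r["xy"],.0095,cal))
b=read_camera("scene");c=place_of("scene","cassette")[:2]
for r in c: print("cas s",r["conf"],at_z("scene",r["xy"],.111))
cv2.imwrite("pics/w6.png",np.hstack([cv2.resize(a,(400,300)),cv2.resize(b[120:312,200:456],(400,300))]))
```

```text
9.05 [ 0.5028 -0.1826  0.1343] 41.41474799017528 [ 0.2827 -0.1803 -1.7176] 0.004107310261823943
cas w 0.97 [ 0.5041 -0.1816  0.111 ]
cas s 0.87 [ 0.5017 -0.1787  0.111 ]
cas s 0.7 [0.4293 0.2971 0.111 ]
```

View pics/w6.png

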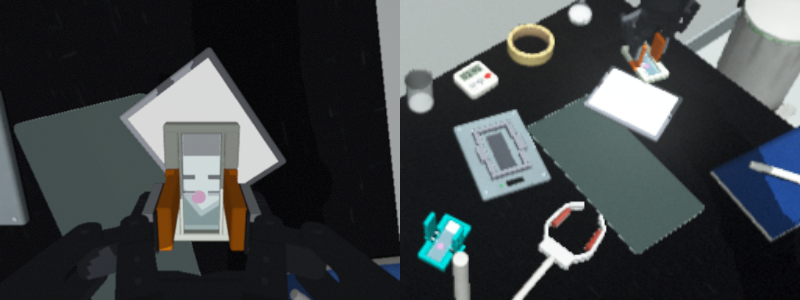

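Run:
```python
from h import *
print(at_z("wrist",(260.5,179.),.0095), at_z("wrist",(203*1.28,121*1.28),.123))
print(get_obs()["t"]); print(hand_in())
```

```text
[ 0.50387908 -0.18611264  0.0095    ] [ 0.54520095 -0.19746486  0.123     ]
9.3
the job is handed in; nothing more can be done
None
```

I took the cassette out of the dock and handed the job in while the gripper was holding it over the light pad. No verdict is reported, so I don't know the official result.

- **Release:** The fingers closed to about 42 mm, so both catches were at their inner stops. I took this from the finger opening and the wrist picture, since I had no direct reading of the catch joints. The cassette was still seated at that point. The fingers also pushed it down with about 9 N, which cleared on the lift.
- **Lift and carry:** I lifted it 100 mm straight up, then carried it level to the pad.
- **Final position:** The gripper is at (0.503, -0.183). The pad's centre measures about (0.504, -0.186) from the wrist camera, so they are about 4 mm apart. The underside works out at about 0.10 m above the pad.
- **Holding still:** The finger opening stayed at 41 mm, the wrist force was -1.7 N (about the cassette's weight) and the joints were almost still.
- **Checks that disagreed or failed:** My estimates of the pad and cassette centres from different cameras differ by up to about 7 mm, well inside the 30 mm limit. The network did not find the pad centre in the last wrist picture, so I worked it out from the pad's corners.
- **Bystanders:** I did not measure them again. The path kept clear of them, and nothing looked disturbed in the parts of the scene the last pictures show.

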